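Weigh the offcut basket on the spring scale

ROBOT

A 6-joint arm with a two-finger parallel gripper is mounted at the origin on a cart in front of the work surface, level with it; the furniture and walls round the work are solid. World frame = base frame: x ahead of the robot, y to its left, z up, the work surface at z = 0. Lengths are in m, angles in degrees, forces in N, time in s.
With the tool pointing down it reaches from about 0.35 to 0.875 m from the base axis. Payload 4.2 kg.
Tool frame: the origin (TCP) lies between the finger pads; the fingertips stand 17 mm ahead of it and the grasp point (between the pads) lies 2 mm behind it; z points along the fingers, y is the direction in which the jaws open and shut (so a half turn about z gives the same grasp; the last joint's range is limited). The gripper opens to 87 mm and grips with 3 to 60 N. Pads are 19 mm wide; open, the fingers measure 117 mm over their backs; the gripper's body (75 mm by 190 mm) begins 51 mm behind the grasp point.
Start: joints at [-59.84, 22.042, 0.453, 0, -68.411, -14.817], TCP at [0.165, -0.603, 0.24] pointing down, gripper open.
Joint ranges: [-179.83, 179.83], [-69.29, 118.12], [-61.27, 80.66], [-181.25, 117.63], [-171.15, -9.14], [-177.46, 177.46]. Speed limits (degrees/s): [159.86, 159.86, 180, 180, 180, 180].

INTERFACE

Orientations are given as a 3x3 rotation matrix whose columns are the frame's x, y, z axes.
In Python, from station import r gives the robot as it stands.
- The arm moves only by the shell command python3 -m creep 'ROWS'. ROWS is JSON, a list of rows, each a list of 7 numbers: the opening, from 0 (shut) to 1 (fully open), then the shift along the tool's x, y, z scaled (see below), then the turn, a rotation vector about the tool's x, y, z scaled (see below). A call has 1 to 5 rows; each row is the pose to reach, as a shift and turn from the pose measured when the call began, along the tool's axes at that moment, turning the shorter way round; what a row does not reach only later rows make up. The controller multiplies each number of a shift by 300 mm and each number of a turn by 180 degrees. A row lasts 1/12 s, in which the tool goes at most 41.7 mm and 7.16 degrees, less where a joint would pass 70% of its speed; a pose out of reach is approached as far as the arm can. A call with a number of a shift or a turn outside -1 to 1 is refused whole. A call with a gripper value outside its range is refused whole. The fingers move at their own pace and stop on an object; the grip force is fixed at half the most. Time passes only in rows, so rows that repeat a pose let the fingers close. It gives the time, the measured TCP pose, the force and the opening at its end, in the units of the state.
- r.sense(): the state, without advancing time (a new reading comes with each control period).
- r.capture(name): name is "scene" or "top"; returns the picture (420x560x3 uint8, blue, green, red); there is no depth.
- r.camera_model(name): a dict with "mtx" (3x3 intrinsics, pixels), "R" (3x3) and "t" (3): a world point X has camera coordinates R X + t. Camera axes: x right, y down, z forward; pixel columns grow to the right and rows downward; lengths in m; the calibration is good to about 2 mm. A picture is of the moment at which its call begins. camera_model takes no time and is no camera call.
- r.finish_job(): hands the job in, once; it reports no verdict.
Trained networks look in the newest picture that a camera, given by its name, has taken for a name from the list of things; names that differ only in an ending like _2 or _b are one class to them, and where a whole thing is asked for, a point or a joint stands for the part that bears it (a point fixed in the world has none). Each returns a list of dicts, best first, with "score" (0 to 1); they miss things now and then, are a little off and sometimes report something else, mostly with a low value. They report only what shows in the picture. A call takes as long as a camera call. They do not tell look-alikes from the thing itself.
- r.recognise(camera, target): "rect" ([left, top, right, bottom] as shares, 0 to 1, of the picture: columns of its width, rows of its height, round what is visible of it).
- r.outline_of(camera, target): "pixels" (420x560 bool, what is visible of it) and "rect" ([left, top, right, bottom] as shares, 0 to 1, of the picture: columns of its width, rows of its height, round what is visible of it).
The state is a dict: "time_s": time; "joints": joint angles; "joint_velocities": joint speeds; "effort": joint torques, N m; "tcp_pos": TCP position; "ee_rot": TCP orientation; "wrist_force": force on the tool from outside, world axes, zero at the start; "moment": the same for the moment, N m; "gripper_width": opening from 0.0 (shut) to 1.0 (fully open).
Only numpy, scipy, OpenCV 4.12 (cv2) and the standard library are available. Lean on these libraries where they do the work, as an engineer would, in place of code of your own. Each camera call takes 0.05 s, during which the arm holds its last target.

TASK

Weigh the white basket of steel offcuts: lift it by its red grip, hang its bail on the hook of the spring scale, and let the load down slowly with the grip still in hand until the hook alone carries it. Only then let go, so that the pointer does not jump (it must never move faster than 7 cm a second), and leave the basket hanging still and upright with both offcuts in it; never push or pull the hook down to the end of its travel, and leave the other things on the table where they are.

Things in the scene. Friction and masses are not known exactly. Their poses are not given: they have to be found in the camera images.
- basket: White-painted sheet-steel basket, loose, open on top, 92 (x) x 86 (y) x 45 (z) mm; the two offcuts in it reach 53 mm above its underside. Origin: centre of its underside, z up. A rigid wire bail over it carries a red grip (see basket_bar, basket_grip). Same when turned by half a turn. With the offcuts it weighs 0.42 to 0.97 kg, unknown beforehand.
- basket_bar (a point): Underside of the bail at its peak, where the hook shall carry it, 128 mm above the basket's underside; basket axes. The bail is 6 mm wire in the basket's y-z plane: upright legs at y = +-43 mm up to z = 88 mm, then straight slopes to the peak. Seen along x, the window below it is 80 mm wide and about 75 mm high above the offcuts.
- basket_grip (a point): Centre of the red grip on the bail's peak, 163 mm above the basket's underside (35 mm above basket_bar); basket axes. The grip is 26 mm (x) by 18 mm (y), from 134 to 180 mm above the basket's underside; take it from above, fingers closing along the basket's y.
- angle_offcut: Dark angle-iron offcut, 45 x 70 x 50 mm, loose in the basket; origin at the centre of its underside.
- box_tube: Rusty square tube offcut, 30 x 60 x 30 mm, loose in the basket; origin at the centre of its underside.
- scale: Spring scale on an upright post, fixed, 315 mm high, with a blue base block 66 x 74 x 46 mm. Its white graduated face with a red pointer is 62 mm wide, from 122 to 302 mm above the table, 25 mm in front of the post's axis, and looks to the scale's -x, where the hook sticks out. Origin: foot of the post's axis, z up.
- hook_seat (a point): Top of the hook's seat, 144 mm from the post's axis to the scale's -x, 274 mm above the table unloaded; moves with the hook; scale axes. 8 mm rod along x: the arm from the face is 12 mm higher, then a 28 mm flat trough centred here, then a tip up to 22 mm above the seat, 27 mm before it. Bring the bail in over the tip from -x, basket y along scale y.
- hook (a joint): How far hook and pointer have sunk, m: 0 unloaded (top stop), growing downward, end of travel 0.125. Preloaded spring: nothing moves below 2.2 N, then 70 N/m; lightly damped, so a load let go too early or pushed too low makes it jump. Rests at about 0.025 to 0.105 under the basket, by its weight.
- weld_magnet: Bystander: red arrow-shaped welding magnet, 74 x 103 x 16 mm, lying flat; origin at the centre of its underside.
- mig_pliers: Bystander: red-handled welding pliers, 55 x 177 x 14 mm; origin at the centre of the underside.
- flap_disc: Bystander: worn brown flap disc, 112 mm across, 12 mm thick; origin at the centre of its underside.
- caliper: Bystander: steel sliding caliper, 54 x 190 x 10 mm; origin at the centre of its underside.
- tip_box: Bystander: small orange box with a dark lid, 44 x 64 x 26 mm; origin at the centre of its underside.
Not all that is in view belongs to the job. Leave any yellow look-alike of the box_tube alone.

How it is judged:
By the outcome, as a careful person would: the job done as asked, in the order asked, and still so for the second after the job is handed in, with the robot touching nothing.
It also fails if it takes over 64 s, if anything falls off the work surface, if the arm or the gripper's body presses on something with over 40 N, if the wrist force passes 120 N, or if a joint passes its speed limit or range.

## Working session

There is one attempt and no reset: what is moved stays moved. The work goes in short steps, Python scripts to look and compute and a shell command to move; the robot and the scene stay as the last step left them, time stands still between calls to the robot, and variables do not carry over. Pictures are saved under pics/ and viewed, and the job is handed in when it is done.

```bash
ls; mkdir -p pics; python3 - <<'E'
from station import r
import cv2
for n in("scene","top"):
    im=r.capture(n); cv2.imwrite(f"pics/{n}0.png",im)
    c=r.camera_model(n); print(n,c)
    for t in("basket","basket_grip","scale","hook","hook_seat","basket_bar"):
        d=r.recognise(n,t); print(t,[(round(x["score"],2),[round(a*b) for a,b in zip(x["rect"],(560,420,560,420))]) for x in d[:3]])
print(r.sense())
E
```

```text
pics
scene {'mtx': array([[483.08615259,   0.        , 279.36030671],
       [  0.        , 483.08615259, 213.48505246],
       [  0.        ,   0.        ,   1.        ]]), 'R': array([[-0.62576176, -0.77980334, -0.01813734],
       [-0.52382726,  0.43735265, -0.7309772 ],
       [ 0.57795088, -0.44791675, -0.68216081]]), 't': array([0.36925042, 0.41180212, 0.97998172])}
basket [(0.59, [331, 184, 373, 248]), (0.23, [352, 187, 381, 205])]
basket_grip [(0.82, [328, 181, 374, 250])]
scale [(0.84, [239, 141, 294, 250])]
hook [(0.54, [252, 161, 292, 201])]
hook_seat [(0.75, [257, 159, 290, 197])]
basket_bar [(0.67, [331, 184, 373, 249])]
top {'mtx': array([[528.09146602,   0.        , 281.25419988],
       [  0.        , 528.09146602, 205.18331882],
       [  0.        ,   0.        ,   1.        ]]), 'R': array([[-0.00721141, -0.99995062, -0.00683808],
       [-0.99334279,  0.00794964, -0.1149213 ],
       [ 0.11496998,  0.00596381, -0.99335106]]), 't': array([0.00190995, 0.60565091, 1.66455628])}
basket [(0.56, [321, 217, 361, 250])]
basket_grip [(0.69, [327, 221, 348, 235]), (0.63, [3
[... 269 characters left out ...]
0e-03,
       -6.84125622e+01, -1.48154186e+01]), 'joint_velocities': array([ 0.03157029, -0.09681619,  0.04523279,  0.05334527,  0.04560406,
       -0.09109627]), 'effort': array([ 2.92468039e-04, -3.90332222e+01,  1.87587208e+01,  4.22346577e+00,
        1.56016363e-02, -2.24984285e-05]), 'tcp_pos': array([ 0.16541652, -0.60269482,  0.23959435]), 'ee_rot': array([[-9.64347276e-01, -2.64640001e-01,  4.70110434e-05],
       [-2.64640003e-01,  9.64347275e-01, -4.60666859e-05],
       [-3.31438838e-05, -5.68652857e-05, -9.99999998e-01]]), 'wrist_force': array([-0.29450229,  0.01903002,  0.07970159]), 'moment': array([ 0.00592234,  0.01373396, -0.00968758]), 'gripper_width': 1.0049776135515665}
```

```bash
python3 - <<'E'
import cv2
a=cv2.imread("pics/scene0.png"); b=cv2.imread("pics/top0.png")
cv2.imwrite("pics/s1.png",cv2.resize(a[120:270,220:420],None,fx=4,fy=4,interpolation=cv2.INTER_CUBIC))
cv2.imwrite("pics/t1.png",cv2.resize(b[150:270,240:400],None,fx=5,fy=5,interpolation=cv2.INTER_CUBIC))
E
```

```text
(no output)
```

View pics/scene0.png

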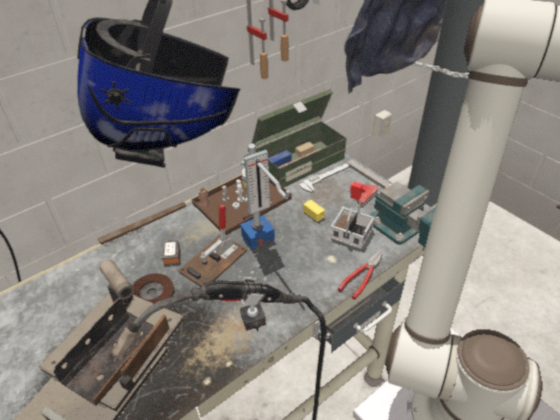

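View pics/top0.png

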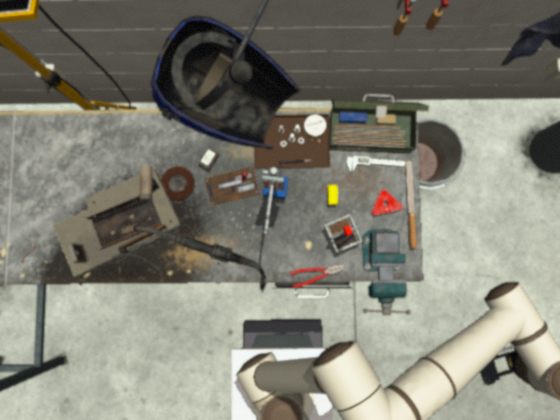

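```bash
sleep 1
```

```text
(no output)
```

View pics/s1.png

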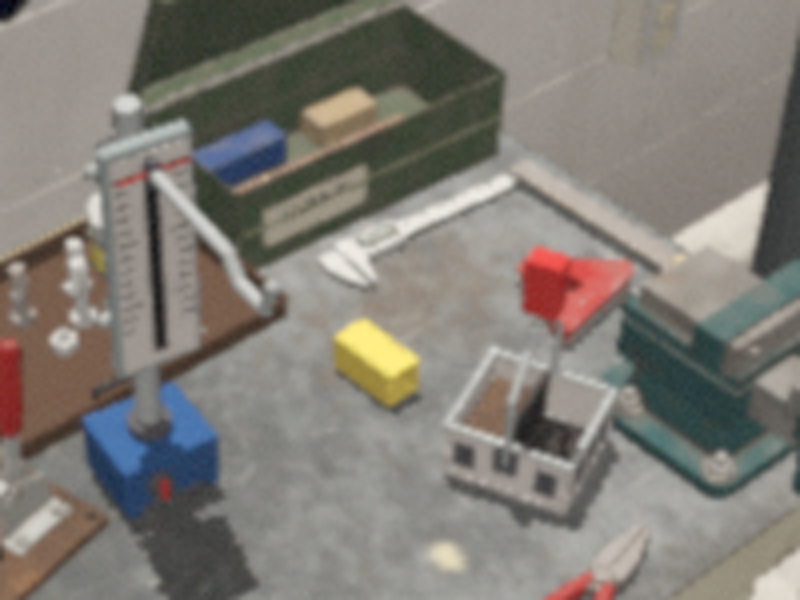

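View pics/t1.png

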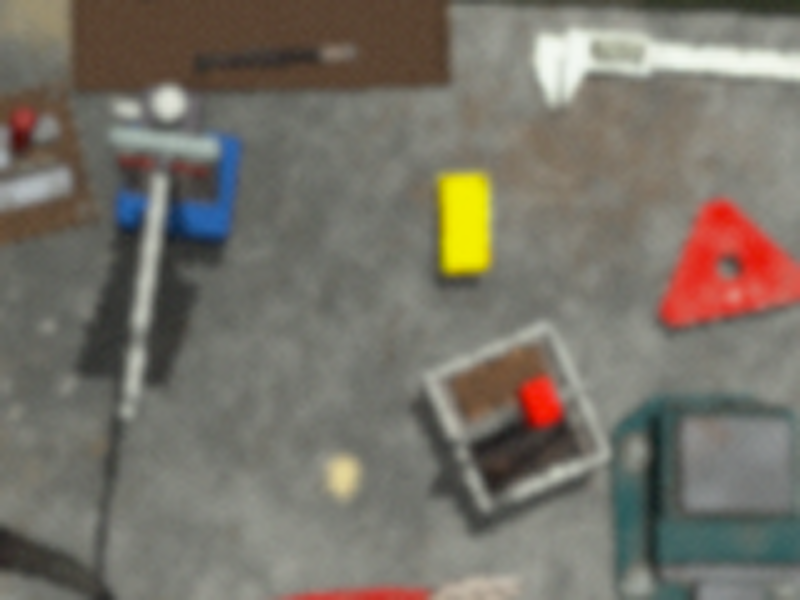

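The scene view shows the red grip at about (356,188), the basket below it and the scale with its hook at about (285,194). In the top view the grip is at (348,230), the hook tip at about (266,232) and the scale face at about (273,179). A yellow look-alike stands between basket and scale.

```bash
cat > h.py <<'E'
import numpy as np, cv2
from station import r
C={n:r.camera_model(n) for n in("scene","top")}
def ray(n,p):
    c=C[n]; d=c["R"].T@np.linalg.solve(c["mtx"],[p[0],p[1],1.]); o=-c["R"].T@c["t"]; return o,d/np.linalg.norm(d)
def onz(n,p,z):
    o,d=ray(n,p); return o+d*(z-o[2])/d[2]
def tri(a,b):
    o1,d1=ray("scene",a);o2,d2=ray("top",b)
    M=np.c_[d1,-d2]; s=np.linalg.lstsq(M,o2-o1,rcond=None)[0]
    p,q=o1+d1*s[0],o2+d2*s[1]; return (p+q)/2,np.linalg.norm(p-q)
def proj(n,X):
    c=C[n]; q=c["mtx"]@(c["R"]@np.asarray(X)+c["t"]); return q[:2]/q[2]
S=lambda x,y:(220+(x-1.5)/4,120+(y-1.5)/4)
T=lambda x,y:(240+(x-2)/5,150+(y-2)/5)
E
python3 - <<'E'
from h import *
np.set_printoptions(precision=4,suppress=True)
print("grip tri",tri(S(546,272),T(541,402)), "top@.18",onz("top",T(541,402),.175))
cs=[onz("top",T(*p),.045) for p in[(545,325),(605,455),(487,510),(427,380)]]
print(np.array(cs),np.mean(cs,0))
for i in range(4):
    e=cs[(i+1)%4]-cs[i]; print(np.linalg.norm(e[:2]),np.degrees(np.arctan2(e[1],e[0])))
# scene rim corners: 
cs=[onz("scene",S(*p),.045) for p in[(493,350),(617,395),(570,468),(450,425)]]
print(np.array(cs),np.mean(cs,0))
for i in range(4):
    e=cs[(i+1)%4]-cs[i]; print(np.linalg.norm(e[:2]),np.degrees(np.arctan2(e[1],e[0])))
print("tip tri",tri(S(268,288),T(128,412)))
print("tip@.294",onz("top",T(128,412),.294),onz("scene",S(270,290),.294))
print("arm root",tri(S(160,175),T(160,175)),onz("top",T(160,178),.286))
print("bend",tri(S(240,270),T(138,340)))
print("face top edge ends top",onz("top",T(112,130),.302),onz("top",T(220,143),.302))
print("face top edge scene",onz("scene",S(100,162),.302),onz("scene",S(190,122),.302))
print("post top",onz("top",T(170,102),.315),onz("scene",S(127,104),.315))
E
```

```text
grip tri (array([ 0.5152, -0.1991,  0.1668]), np.float64(1.8668427138690687e-05)) top@.18 [ 0.5146 -0.1982  0.175 ]
[[ 0.5725 -0.2173  0.045 ]
 [ 0.4894 -0.2536  0.045 ]
 [ 0.4552 -0.1781  0.045 ]
 [ 0.538  -0.1415  0.045 ]] [ 0.5138 -0.1976  0.045 ]
0.0906593725964118 -156.45955153884543
0.08284530218848013 114.38458825879432
0.09046392660181782 23.845949954711834
0.08333071589409427 -65.48504518241893
[[ 0.5738 -0.2206  0.045 ]
 [ 0.4853 -0.254   0.045 ]
 [ 0.4566 -0.1779  0.045 ]
 [ 0.5377 -0.1446  0.045 ]] [ 0.5133 -0.1993  0.045 ]
0.09462982763986652 -159.32465168859247
0.08133675181411855 110.68241927390036
0.08775958026270606 22.320927612965267
0.08414167843792929 -64.60959641027328
tip tri (array([0.5038, 0.0407, 0.2918]), np.float64(0.0022662349385854227))
tip@.294 [0.5029 0.0398 0.294 ] [0.5006 0.0433 0.294 ]
arm root (array([0.633 , 0.0208, 0.2845]), np.float64(0.003154799521963168)) [0.6322 0.022  0.286 ]
bend (array([0.5424, 0.0334, 0.2762]), np.float64(0.0036621210292153124))
face top edge ends top [0.6564 0.0476 0.302 ] [ 0.6487 -0.0112  0.302 ]
face top edge scene [0.6453 0.0523 0.302 ] [ 0.6429 -0.012   0.302 ]
post top [0.6692 0.0156 0.315 ] [0.6666 0.0162 0.315 ]
```

```bash
cat >> h.py <<'E'
def go(pos,ang=None):
    "shift/turn units to world TCP pos, with tool y at angle ang deg, tool straight down"
    from scipy.spatial.transform import Rotation as Ro
    s=r.sense(); R=s["ee_rot"]; sh=R.T@(np.array(pos)-s["tcp_pos"])/.3
    if ang is None: ang=np.degrees(np.arctan2(R[1,1],R[0,1]))
    a=np.radians(ang); y=np.array([np.cos(a),np.sin(a),0]); z=np.array([0,0,-1.]); x=np.cross(y,z)
    rv=Ro.from_matrix(R.T@np.c_[x,y,z]).as_rotvec(degrees=True)/180
    print("shift",sh.round(4),"turn",rv.round(4),"pos",s["tcp_pos"].round(4),"yang",np.degrees(np.arctan2(R[1,1],R[0,1])).round(2),"F",s["wrist_force"].round(2),"w",round(float(s["gripper_width"]),3),"t",s["time_s"])
E
python3 -m creep '[[1,-0.11,0.074,-0.06,0,0,-0.02],[1,-0.22,0.148,-0.12,0,0,-0.03],[1,-0.33,0.222,-0.2,0,0,-0.047],[1,-0.45,0.3,-0.2,0,0,-0.047],[1,-0.57,0.385,-0.2,0,0,-0.047]]'
python3 -c "from h import *; go([.5138,-.1985,.3],113.9)"
```

```text
time_s: 1.12
tcp_pos: [0.2938, -0.4543, 0.3016]
ee_rot: [[-0.915, -0.403, 0.003], [-0.403, 0.915, -0.003], [-0.002, -0.004, -1.0]]
wrist_force: [1.9, 0.3, -0.7]
gripper_width: 1.001
shift [-1.0147  0.4849  0.0048] turn [-0.0014  0.0005 -0.0008] pos [ 0.2938 -0.4543  0.3016] yang 113.76 F [ 1.88  0.31 -0.72] w 1.001 t 1.1167
```

```bash

python3 -m creep '[[1,-0.12,0.058,0,0,0,0],[1,-0.24,0.115,0,0,0,0],[1,-0.36,0.172,0,0,0,0],[1,-0.48,0.23,0,0,0,0],[1,-0.6,0.287,0,0,0,0]]' | head -2
python3 -c "from h import *; go([.5138,-.1985,.23],113.9)"
```

```text
time_s: 1.53
tcp_pos: [0.4247, -0.3012, 0.302]
shift [-0.4092  0.1949  0.2399] turn [-0.0016  0.0007 -0.0007] pos [ 0.4247 -0.3012  0.302 ] yang 113.77 F [ 0.73 -0.37  0.51] w 1.001 t 1.5333
```

```bash

python3 -m creep '[[1,-0.1,0.05,0.03,-0.001,0,0],[1,-0.2,0.1,0.1,-0.001,0,0],[1,-0.3,0.145,0.15,-0.001,0,0],[1,-0.38,0.18,0.2,-0.001,0,0],[1,-0.409,0.195,0.24,-0.001,0,0]]' | head -2
python3 -m creep '[[1,0,0,0,0,0,0]]' | head -2
python3 - <<'E'
from h import *
go([.5138,-.1985,.161],113.9)
for n in("scene","top"):
    im=r.capture(n); u=proj(n,[.514,-.199,.17]).astype(int)
    x,y=np.maximum(u-50,0); cv2.imwrite(f"pics/{n}2.png",cv2.resize(im[y:y+100,x:x+100],None,fx=5,fy=5,interpolation=cv2.INTER_CUBIC)); print(n,x,y)
E
```

```text
time_s: 1.95
tcp_pos: [0.5156, -0.1959, 0.2287]
time_s: 2.03
tcp_pos: [0.5155, -0.194, 0.226]
shift [ 0.0109 -0.0118  0.2166] turn [ 0.0005 -0.0005  0.001 ] pos [ 0.5155 -0.194   0.226 ] yang 114.09 F [ 0.12  0.14 -0.2 ] w 0.999 t 2.0333
scene 306 136
top 297 180
```

View pics/scene2.png

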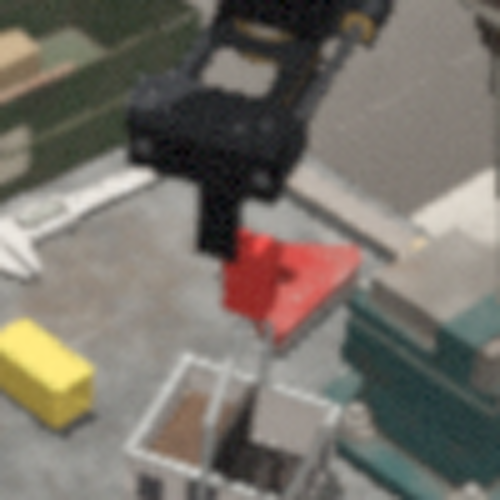

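View pics/top2.png

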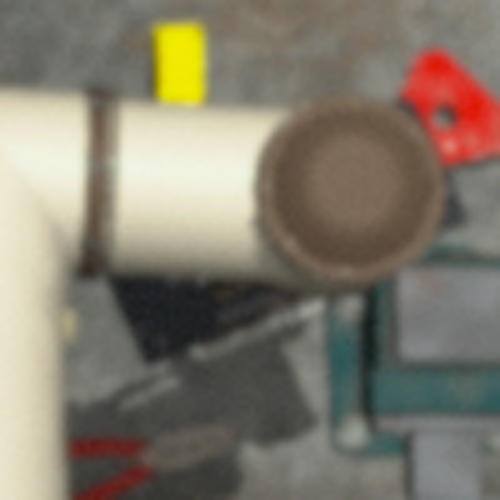

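Scene view: the open fingers straddle the grip, which is at about (250,275) in the crop, and the vise is clear. The top view is blocked by the wrist. I'll descend now.

```bash

python3 -m creep '[[1,0.011,-0.012,0.02,0,0,0.001],[1,0.011,-0.012,0.07,0,0,0.001],[1,0.011,-0.012,0.12,0,0,0.001],[1,0.011,-0.012,0.17,0,0,0.001],[1,0.011,-0.012,0.217,0,0,0.001]]'
python3 -m creep '[[1,0,0,0.005,0,0,0],[1,0,0,0.005,0,0,0]]' | head -2
python3 -c "from h import *; go([.5138,-.1985,.161],113.9)"
```

```text
time_s: 2.55
tcp_pos: [0.5136, -0.2018, 0.1637]
ee_rot: [[-0.916, -0.402, 0.003], [-0.402, 0.916, -0.001], [-0.003, -0.002, -1.0]]
wrist_force: [0.7, 0.1, -0.5]
gripper_width: 0.995
time_s: 2.72
tcp_pos: [0.5128, -0.2031, 0.1623]
shift [-0.009   0.0127  0.0045] turn [-0.0008  0.0007 -0.0016] pos [ 0.5128 -0.2031  0.1623] yang 113.62 F [ 0.54 -0.58  0.11] w 1.002 t 2.7167
```

```bash

python3 -m creep '[[1,-0.007,0.011,0.003,0,0,0],[1,-0.007,0.011,0.003,0,0,0],[1,-0.007,0.011,0.003,0,0,0]]' | head -2
python3 -c "from h import *; go([.5138,-.1985,.161],113.9)"
```

```text
time_s: 2.97
tcp_pos: [0.5139, -0.1994, 0.1626]
shift [-0.0008  0.0029  0.0053] turn [-0.0012  0.0013 -0.0015] pos [ 0.5139 -0.1994  0.1626] yang 113.62 F [-0.36  0.43 -0.37] w 1.001 t 2.9667
```

```bash

for i in 1 2 ; do python3 -m creep '[[0,0,0,0.003,0,0,0],[0,0,0,0.003,0,0,0],[0,0,0,0.003,0,0,0],[0,0,0,0.003,0,0,0],[0,0,0,0.003,0,0,0]]'; done
python3 -c "from h import *; go([.5138,-.1985,.161],113.9)
im=r.capture('scene');cv2.imwrite('pics/s3.png',cv2.resize(im[130:260,290:420],None,fx=4.6,fy=4.6,interpolation=cv2.INTER_CUBIC))"
```

```text
time_s: 3.38
tcp_pos: [0.5139, -0.1993, 0.1617]
ee_rot: [[-0.916, -0.401, 0.005], [-0.401, 0.916, -0.002], [-0.004, -0.004, -1.0]]
wrist_force: [-0.2, -0.1, -0.1]
gripper_width: 0.705
time_s: 3.8
tcp_pos: [0.514, -0.1994, 0.1608]
ee_rot: [[-0.916, -0.401, 0.005], [-0.401, 0.916, -0.002], [-0.004, -0.004, -1.0]]
wrist_force: [-0.6, -0.3, 0.1]
gripper_width: 0.326
shift [-0.0007  0.0028 -0.0007] turn [-0.0011  0.0013 -0.0015] pos [ 0.514  -0.1994  0.1608] yang 113.63 F [-0.64 -0.28  0.07] w 0.326 t 3.8
```

View pics/s3.png

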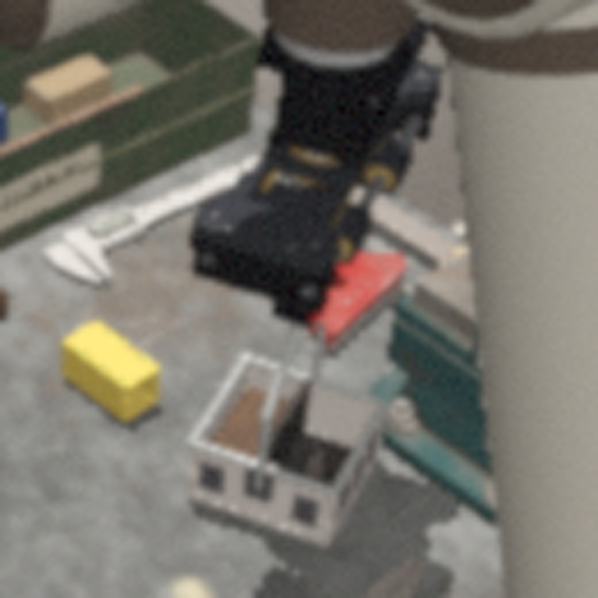

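The fingers are closing on the grip, now at 28 mm, and the basket hasn't moved.

```bash

python3 -m creep '[[0,0,0,0,0,0,0],[0,0,0,0,0,0,0],[0,0,0,0,0,0,0],[0,0,0,0,0,0,0],[0,0,0,0,0,0,0]]'
python3 -c "from h import *; go([.5138,-.1985,.161],113.9)"
python3 -m creep '[[0,0,0,-0.005,0,0,0],[0,0,0,-0.015,0,0,0],[0,0,0,-0.03,0,0,0],[0,0,0,-0.045,0,0,0],[0,0,0,-0.06,0,0,0]]'
```

```text
time_s: 4.27
tcp_pos: [0.5141, -0.1994, 0.1608]
ee_rot: [[-0.916, -0.401, 0.005], [-0.401, 0.916, -0.002], [-0.004, -0.004, -1.0]]
wrist_force: [0.1, -0.7, -0.1]
gripper_width: 0.201
shift [-0.0003  0.0032 -0.0006] turn [-0.0012  0.0013 -0.0015] pos [ 0.5141 -0.1994  0.1608] yang 113.63 F [ 0.1  -0.68 -0.11] w 0.201 t 4.2667
time_s: 4.68
tcp_pos: [0.5137, -0.1993, 0.1788]
ee_rot: [[-0.916, -0.401, 0.004], [-0.401, 0.916, -0.002], [-0.003, -0.003, -1.0]]
wrist_force: [1.6, 0.1, -6.5]
gripper_width: 0.207
```

```bash

python3 -m creep '[[0,0,0,-0.03,0,0,0],[0,0,0,-0.09,0,0,0],[0,0,0,-0.16,0,0,0],[0,0,0,-0.23,0,0,0],[0,0,0,-0.3,0,0,0]]' | head -2
python3 -m creep '[[0,0,0,-0.07,0,0,0],[0,0,0,-0.14,0,0,0],[0,0,0,-0.21,0,0,0],[0,0,0,-0.26,0,0,0],[0,0,0,-0.29,0,0,0]]' 
python3 -c "from h import *; go([.438,.05,.36],81.5)
im=r.capture('scene');cv2.imwrite('pics/s4.png',cv2.resize(im[90:260,220:420],None,fx=4,fy=4,interpolation=cv2.INTER_CUBIC))"
```

```text
time_s: 5.1
tcp_pos: [0.513, -0.199, 0.2704]
time_s: 5.52
tcp_pos: [0.5128, -0.1991, 0.3604]
ee_rot: [[-0.916, -0.401, 0.009], [-0.401, 0.916, -0.002], [-0.007, -0.005, -1.0]]
wrist_force: [0.3, -0.3, -6.1]
gripper_width: 0.206
shift [-0.1043  0.8605 -0.0025] turn [-0.0011  0.0027  0.1785] pos [ 0.5128 -0.1991  0.3604] yang 113.63 F [ 0.31 -0.27 -6.08] w 0.206 t 5.5167
```

View pics/s4.png

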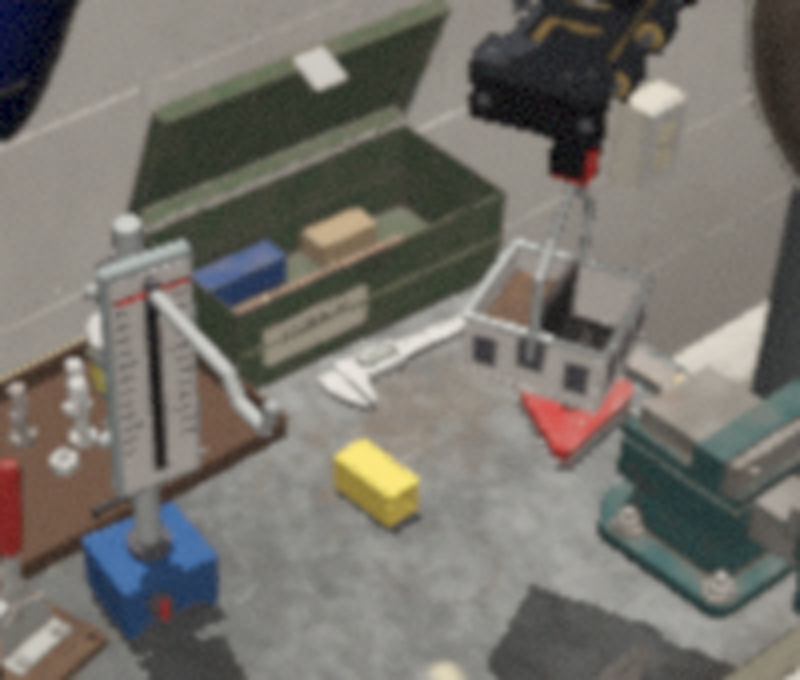

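Scene view: the basket is lifted and upright, with both offcuts in it. Next I move to the position in front of the hook.

```bash

python3 -m creep '[[0,-0.03,0.05,0,0,0,0.01],[0,-0.06,0.13,0,0,0.001,0.03],[0,-0.09,0.22,0,0,0.001,0.05],[0,-0.12,0.31,0,0,0.002,0.07],[0,-0.14,0.4,0,0,0.002,0.09]]' | head -2
python3 -c "from h import *; go([.434,.05,.36],81.5)"
```

```text
time_s: 5.98
tcp_pos: [0.5029, -0.0711, 0.3597]
shift [ 0.1773  0.4292 -0.0031] turn [-0.0012  0.0006  0.0873] pos [ 0.5029 -0.0711  0.3597] yang 97.22 F [-0.03  1.31 -5.61] w 0.202 t 5.9833
```

```bash

python3 -m creep '[[0,0.07,0.04,0,0,0,0.015],[0,0.13,0.1,0,0,0,0.035],[0,0.17,0.18,0,0,0,0.055],[0,0.178,0.26,0,0,0,0.07],[0,0.178,0.34,0,0,0,0.08]]' | head -2
python3 -c "from h import *; go([.434,.05,.36],81.5)"
```

```text
time_s: 6.4
tcp_pos: [0.435, 0.0239, 0.3587]
shift [ 0.0145  0.0858 -0.0047] turn [-0.0011  0.0003  0.0065] pos [0.435  0.0239 0.3587] yang 82.67 F [ 0.94  0.4  -6.84] w 0.199 t 6.4
```

```bash

python3 -m creep '[[0,0.01,0.05,-0.005,0,0,0.006],[0,0.013,0.075,-0.005,0,0,0.006],[0,0.014,0.083,-0.005,0,0,0.006],[0,0.014,0.083,-0.005,0,0,0.006]]' | head -2
python3 - <<'E'
from h import *
go([.434,.05,.36],81.5)
for n in("scene","top"):
    im=r.capture(n); cv2.imwrite(f"pics/{n}5f.png",im)
    u=proj(n,[.5,.04,.29]).astype(int)
    x,y=u-60; cv2.imwrite(f"pics/{n}5.png",cv2.resize(im[y:y+120,x:x+120],None,fx=5,fy=5,interpolation=cv2.INTER_CUBIC)); print(n,x,y)
E
```

```text
time_s: 6.73
tcp_pos: [0.4338, 0.0492, 0.3596]
shift [-0.0001  0.0026 -0.0012] turn [-0.0013  0.      0.0009] pos [0.4338 0.0492 0.3596] yang 81.67 F [-0.07 -1.18 -7.75] w 0.206 t 6.7333
scene 228 133
top 205 173
```

View pics/scene5.png

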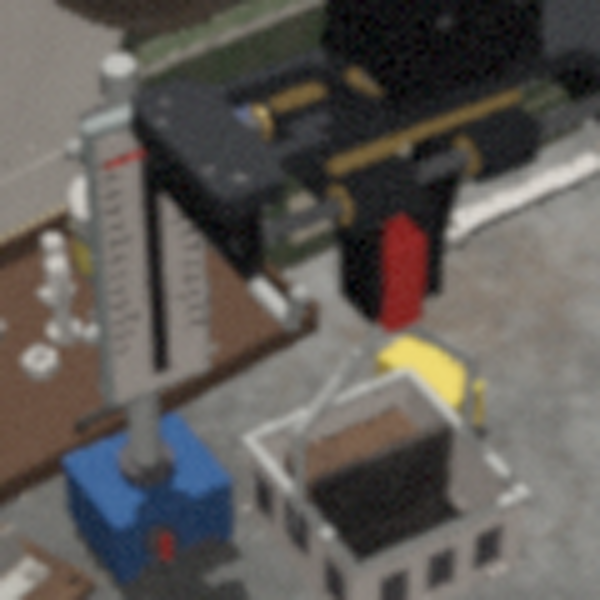

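View pics/top5.png

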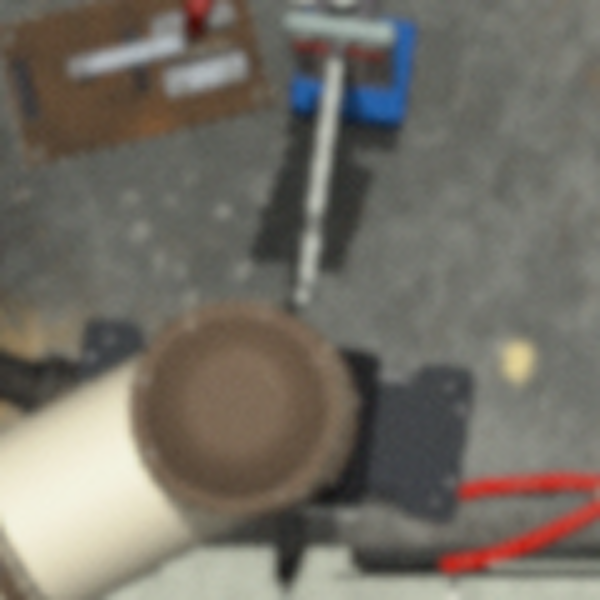

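Scene view: the basket hangs level in front of the hook, with the grip at about (309,187) and the hook tip at about (287,195). Top view: the hook points at the wrist and the lines agree. I'll check the projections and then advance.

```bash

python3 - <<'E'
from h import *
p=r.sense()["tcp_pos"]
print(proj("scene",p+[0,0,.002]), proj("scene",[.502,.041,.292]))
a=np.radians(-8.5)
Rz=np.array([[np.cos(a),-np.sin(a),0],[np.sin(a),np.cos(a),0],[0,0,1]])
for c in [(.046,.043),(.046,-.043),(-.046,-.043),(-.046,.043)]:
    q=proj("scene",p+Rz@np.array([c[0],c[1],-.161+.045])); print("rim",(q-[228,133])*5+2)
go([.527,.037,.36],81.5)
E
```

```text
[306.11866609 183.99050798] [287.55280541 192.06379797]
rim [247.68145561 440.92369437]
rim [412.97932161 372.05890275]
rim [530.55254509 496.07610545]
rim [359.15903161 572.81057356]
shift [-0.3124  0.0075 -0.0008] turn [-0.0013  0.0001  0.0004] pos [0.434  0.0485 0.3598] yang 81.57 F [ 1.27 -0.33 -5.91] w 0.203 t 6.8333
```

```bash

python3 -m creep '[[0,-0.03,0.001,0,0,0,0],[0,-0.07,0.002,0,0,0,0],[0,-0.11,0.003,0,0,0,0],[0,-0.15,0.004,0,0,0,0],[0,-0.19,0.005,0,0,0,0]]' 
python3 -c "from h import *; go([.527,.037,.36],81.5)"
```

```text
time_s: 7.25
tcp_pos: [0.4924, 0.0411, 0.3594]
ee_rot: [[-0.989, 0.147, -0.001], [0.147, 0.989, -0.005], [0.0, -0.005, -1.0]]
wrist_force: [-0.5, -0.5, -7.0]
gripper_width: 0.206
shift [-0.1162  0.0035 -0.0022] turn [-0.0015 -0.0001  0.0001] pos [0.4924 0.0411 0.3594] yang 81.52 F [-0.49 -0.52 -7.  ] w 0.206 t 7.25
```

```bash

python3 -m creep '[[0,-0.035,0.001,0,0,0,0],[0,-0.07,0.002,0,0,0,0],[0,-0.1,0.003,0,0,0,0],[0,-0.114,0.003,0,0,0,0],[0,-0.114,0.003,0,0,0,0]]' 
python3 - <<'E'
from h import *
go([.527,.037,.36],81.5)
for n in("scene","top"):
    im=r.capture(n); u=proj(n,[.5,.04,.29]).astype(int)
    x,y=u-60; cv2.imwrite(f"pics/{n}6.png",cv2.resize(im[y:y+120,x:x+120],None,fx=5,fy=5,interpolation=cv2.INTER_CUBIC)); print(n,x,y)
E
```

```text
time_s: 7.67
tcp_pos: [0.5274, 0.0369, 0.3588]
ee_rot: [[-0.989, 0.148, -0.001], [0.148, 0.989, -0.005], [0.001, -0.005, -1.0]]
wrist_force: [-0.4, -0.1, -6.4]
gripper_width: 0.204
shift [ 0.0014  0.0001 -0.0039] turn [-0.0016 -0.0002 -0.0001] pos [0.5274 0.0369 0.3588] yang 81.49 F [-0.39 -0.14 -6.4 ] w 0.204 t 7.6667
scene 228 133
top 205 173
```

View pics/scene6.png

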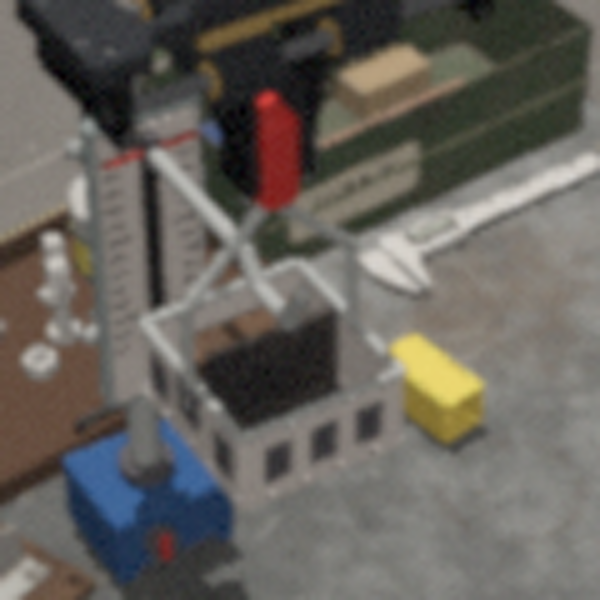

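View pics/top6.png

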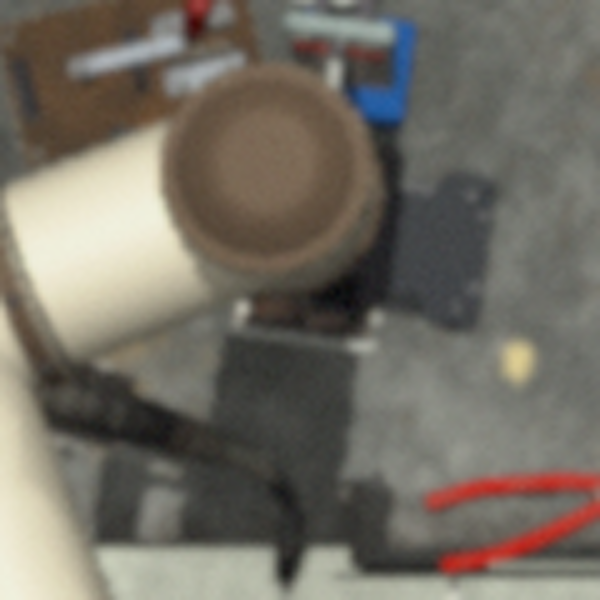

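```bash

python3 - <<'E'
from h import *
f=lambda X:((proj("scene",X)-[228,133])*5+2).round()
p=np.array([.527,.037]);e=np.array([.989,-.148])
for s,z in[(-.027,.296),(-.027,.285),(-.014,.270),(0,.270),(.014,.270),(.02,.282),(.119,.282)]: print(s,z,f([*(p+s*e),z]))
t=r.sense()["tcp_pos"]; print("bar",f(t-[0,0,.033-.003]),"griptop",f(t+[0,0,.019]),"gripbot",f(t-[0,0,.027]))
E
```

```text
-0.027 0.296 [302. 292.]
-0.027 0.285 [302. 311.]
-0.014 0.27 [288. 321.]
0 0.27 [272. 303.]
0.014 0.27 [256. 286.]
0.02 0.282 [249. 258.]
0.119 0.282 [145. 145.]
bar [271. 200.] griptop [269. 108.] gripbot [271. 195.]
```

```bash

python3 - <<'E'
from h import *
out=[]
for n,w in(("scene","scene5f"),("top","top5f")):
    im=cv2.imread(f"pics/{w}.png"); c=proj(n,[.54,.035,.28]).astype(int); x,y=c-24
    big=cv2.resize(im[y:y+48,x:x+48],None,fx=8,fy=8,interpolation=cv2.INTER_CUBIC)
    b2=big.copy()
    p=np.array([.527,.037]);e=np.array([.989,-.148])
    pts=[(-.027,.292),(-.027,.28),(-.014,.270),(.014,.270),(.02,.282),(.119,.282)]
    q=[((proj(n,[*(p+s*e),z])-[x,y])*8+3.5).astype(int) for s,z in pts]
    cv2.polylines(b2,[np.array(q)],False,(0,255,0),1)
    out.append(np.hstack([big,b2])); print(n,x,y,q)
cv2.imwrite("pics/ov.png",cv2.resize(np.vstack(out),(600,600)))
E
```

```text
scene 254 162 [array([275, 247]), array([276, 280]), array([252, 281]), array([201, 225]), array([190, 181]), array([23,  0])]
top 243 194 [array([177, 315]), array([179, 317]), array([185, 282]), array([197, 202]), array([198, 181]), array([ 239, -101])]
```

View pics/ov.png

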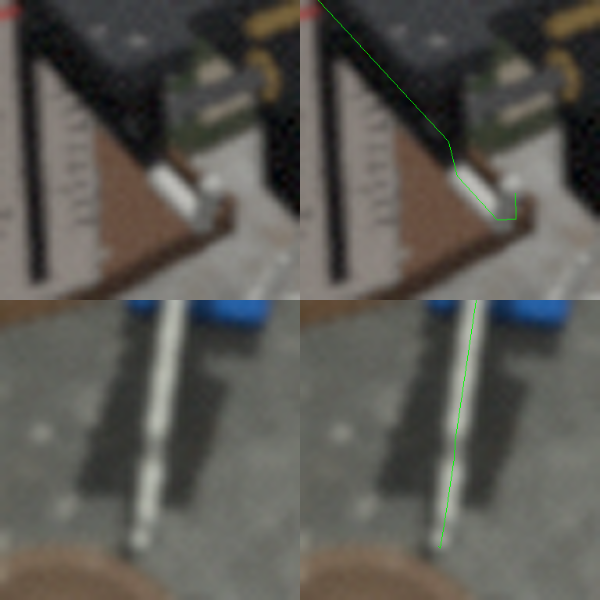

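The overlay matches the hook trough to about 1–2 mm in both views, and the grip fits too once I account for its near face being what shows. The bail is over the seat, so I lower to just above contact.

```bash

python3 -m creep '[[0,0,0,0.02,-0.0015,0,0],[0,0,0,0.05,-0.0015,0,0],[0,0,0,0.08,-0.0015,0,0],[0,0,0,0.105,-0.0015,0,0],[0,0,0,0.12,-0.0015,0,0]]' 
python3 -m creep '[[0,0,0,0.007,0,0,0],[0,0,0,0.01,0,0,0],[0,0,0,0.01,0,0,0]]' 
python3 -c "from h import *; go([.527,.037,.309],81.5)"
```

```text
time_s: 8.18
tcp_pos: [0.525, 0.0367, 0.3213]
ee_rot: [[-0.989, 0.147, -0.004], [0.147, 0.989, -0.001], [0.004, -0.001, -1.0]]
wrist_force: [-1.1, 0.3, -6.6]
gripper_width: 0.203
time_s: 8.43
tcp_pos: [0.5249, 0.0367, 0.318]
ee_rot: [[-0.989, 0.147, -0.005], [0.147, 0.989, -0.001], [0.004, -0.001, -1.0]]
wrist_force: [-1.5, 0.6, -7.7]
gripper_width: 0.205
shift [-0.0068  0.0021  0.03  ] turn [-0.0004 -0.0014  0.0001] pos [0.5249 0.0367 0.318 ] yang 81.52 F [-1.53  0.55 -7.68] w 0.205 t 8.4333
```

```bash

python3 -m creep '[[0,-0.003,0.001,0.005,0,-0.001,0],[0,-0.006,0.002,0.01,0,-0.001,0],[0,-0.006,0.002,0.015,0,-0.001,0],[0,-0.006,0.002,0.02,0,-0.001,0],[0,-0.006,0.002,0.025,0,-0.001,0]]' 
python3 -m creep '[[0,0,0,0.005,0,0,0],[0,0,0,0.01,0,0,0],[0,0,0,0.015,0,0,0],[0,0,0,0.02,0,0,0],[0,0,0,0.025,0,0,0]]' 
python3 -c "from h import *; go([.527,.037,.29],81.5)"
```

```text
time_s: 8.85
tcp_pos: [0.5268, 0.0369, 0.3105]
ee_rot: [[-0.989, 0.147, -0.001], [0.147, 0.989, -0.001], [0.001, -0.002, -1.0]]
wrist_force: [-0.9, -0.5, -5.0]
gripper_width: 0.204
time_s: 9.27
tcp_pos: [0.5269, 0.0367, 0.3032]
ee_rot: [[-0.989, 0.147, -0.001], [0.147, 0.989, -0.002], [0.001, -0.002, -1.0]]
wrist_force: [-0.0, -0.4, -4.5]
gripper_width: 0.204
shift [-0.0002  0.0013  0.044 ] turn [-0.0006 -0.0002  0.0001] pos [0.5269 0.0367 0.3032] yang 81.52 F [-0.   -0.39 -4.47] w 0.204 t 9.2667
```

```bash

python3 -m creep '[[0,0,0,0.005,0,0,0],[0,0,0,0.01,0,0,0],[0,0,0,0.015,0,0,0],[0,0,0,0.02,0,0,0],[0,0,0,0.025,0,0,0]]' 
python3 - <<'E'
from h import *
go([.527,.037,.29],81.5)
im=r.capture("scene"); cv2.imwrite(f"pics/s7.png",cv2.resize(im[140:240,235:335],None,fx=6,fy=6,interpolation=cv2.INTER_CUBIC))
E
```

```text
time_s: 9.68
tcp_pos: [0.5269, 0.0366, 0.2956]
ee_rot: [[-0.989, 0.147, -0.001], [0.147, 0.989, -0.002], [0.0, -0.002, -1.0]]
wrist_force: [-0.3, -0.7, -3.1]
gripper_width: 0.206
shift [-0.0001  0.0014  0.0188] turn [-0.0006 -0.0001  0.0001] pos [0.5269 0.0366 0.2956] yang 81.52 F [-0.34 -0.72 -3.08] w 0.206 t 9.6833
```

View pics/s7.png

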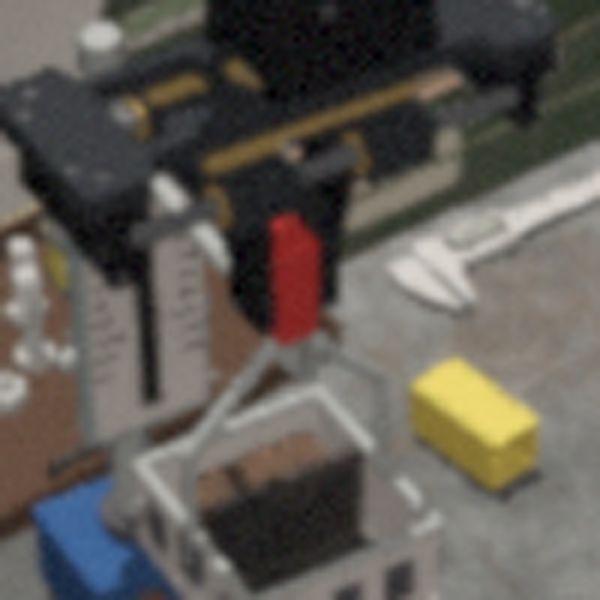

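The bail is seated at the hook and the scale is taking load, at 12 mm sink with the wrist at −3.1 N. I keep lowering slowly.

```bash

python3 -m creep '[[0,0,0,0.005,0,0,0],[0,0,0,0.01,0,0,0],[0,0,0,0.015,0,0,0],[0,0,0,0.02,0,0,0],[0,0,0,0.025,0,0,0]]' |sed -n '1,2p;4p'
python3 -m creep '[[0,0,0,0.005,0,0,0],[0,0,0,0.01,0,0,0],[0,0,0,0.015,0,0,0],[0,0,0,0.02,0,0,0],[0,0,0,0.025,0,0,0]]' |sed -n '1,2p;4p'
python3 -m creep '[[0,0,0,0.005,0,0,0],[0,0,0,0.01,0,0,0],[0,0,0,0.015,0,0,0],[0,0,0,0.02,0,0,0],[0,0,0,0.025,0,0,0]]' |sed -n '1,2p;4p'
python3 -c "from h import *; go([.527,.037,.25],81.5)"
```

```text
time_s: 10.15
tcp_pos: [0.5269, 0.0366, 0.2878]
wrist_force: [-0.5, -0.6, -2.2]
time_s: 10.57
tcp_pos: [0.5269, 0.0366, 0.2802]
wrist_force: [-0.7, -1.3, -1.5]
time_s: 10.98
tcp_pos: [0.527, 0.0366, 0.2727]
wrist_force: [-0.7, -0.5, -2.3]
shift [0.0001 0.0016 0.0755] turn [-0.0006 -0.0001  0.0001] pos [0.527  0.0366 0.2727] yang 81.53 F [-0.72 -0.5  -2.33] w 0.204 t 10.9833
```

```bash

python3 -m creep '[[0,0,0,0.005,0,0,0],[0,0,0,0.01,0,0,0],[0,0,0,0.015,0,0,0],[0,0,0,0.02,0,0,0],[0,0,0,0.025,0,0,0]]' |sed -n '1,2p;4p'
python3 -m creep '[[0,0,0,0.004,0,0,0],[0,0,0,0.008,0,0,0],[0,0,0,0.012,0,0,0],[0,0,0,0.015,0,0,0],[0,0,0,0.017,0,0,0]]' |sed -n '1,2p;4p'
python3 - <<'E'
from h import *
F=[]
for i in range(16):
    im=r.capture("scene"); F.append([*r.sense()["wrist_force"],r.sense()["moment"][0],r.sense()["moment"][1]])
print(np.mean(F,0).round(2),np.std(F,0).round(2))
go([.527,.037,.25],81.5)
E
```

```text
time_s: 11.4
tcp_pos: [0.527, 0.0365, 0.2651]
wrist_force: [-1.3, -1.7, -0.2]
time_s: 11.82
tcp_pos: [0.5271, 0.0364, 0.26]
wrist_force: [-1.5, -1.4, -0.8]
[-1.04 -1.94 -0.94 -0.63  0.35] [0.5  0.45 0.32 0.03 0.03]
shift [0.0004 0.0018 0.0335] turn [-0.0007  0.      0.0002] pos [0.527  0.0365 0.2601] yang 81.53 F [-1.16 -2.76 -1.11] w 0.201 t 12.6167
```

```bash
cat >> h.py <<'E'
def avg(n=8):
    F=[]
    for i in range(n):
        r.capture("scene"); s=r.sense(); F.append([*s["wrist_force"],*s["moment"]])
    print("F",np.mean(F,0).round(2),"sd",np.std(F,0).round(2)); go([.527,.037,.25],81.5)
E
python3 -m creep '[[0,0,-0.002,0,0,0,0],[0,0.001,-0.004,0,0,0,0],[0,0.002,-0.006,0,0,0,0],[0,0.003,-0.007,0,0,0,0],[0,0.003,-0.007,0,0,0,0]]' |sed -n '1,2p;4p'
python3 -c "from h import *; avg()"
```

```text
time_s: 13.03
tcp_pos: [0.5268, 0.0356, 0.2605]
wrist_force: [1.0, 3.1, -0.3]
F [ 1.47  5.07 -1.14  1.61 -0.51  0.02] sd [0.36 0.43 0.58 0.1  0.04 0.03]
shift [0.0001 0.005  0.0346] turn [0.0001 0.0008 0.0003] pos [0.5268 0.0355 0.2604] yang 81.55 F [ 0.99  5.62 -2.08] w 0.204 t 13.4333
```

```bash

python3 -m creep '[[0,0,0.001,0,0,0,0],[0,0,0.001,0,0,0,0],[0,0,0.001,0,0,0,0]]' |sed -n '1,2p;4p'
python3 -c "from h import *; avg(6)"
```

```text
time_s: 13.68
tcp_pos: [0.5268, 0.0358, 0.2603]
wrist_force: [1.4, 3.0, 0.0]
F [ 1.12  2.11 -1.08  0.68 -0.26  0.01] sd [0.51 0.35 0.35 0.03 0.04 0.02]
shift [0.     0.0042 0.0345] turn [0.     0.0008 0.0003] pos [0.5268 0.0357 0.2604] yang 81.55 F [ 1.93  2.44 -0.65] w 0.205 t 13.9833
```

```bash

python3 -m creep '[[0,0,0.001,0,0,0,0],[0,0,0.001,0,0,0,0],[0,0,0.001,0,0,0,0]]' |sed -n '1,2p;4p'
python3 -c "from h import *; avg(6)"
```

```text
time_s: 14.23
tcp_pos: [0.5268, 0.0358, 0.2604]
wrist_force: [1.4, 0.8, -1.6]
F [ 0.89  0.96 -1.17  0.23 -0.32 -0.02] sd [0.4  0.52 0.31 0.05 0.03 0.03]
shift [0.     0.0038 0.0346] turn [-0.0001  0.0008  0.0002] pos [0.5268 0.0359 0.2604] yang 81.54 F [ 0.97  1.49 -1.14] w 0.202 t 14.5333
```

```bash

python3 -m creep '[[0,-0.001,0.001,0.004,0,0,0],[0,-0.001,0.001,0.008,0,0,0],[0,-0.001,0.001,0.012,0,0,0],[0,-0.001,0.001,0.016,0,0,0],[0,-0.001,0.001,0.02,0,0,0]]' |sed -n '1,2p;4p'
python3 -m creep '[[0,0,0,0.004,0,0,0],[0,0,0,0.008,0,0,0],[0,0,0,0.012,0,0,0],[0,0,0,0.016,0,0,0],[0,0,0,0.018,0,0,0]]' |sed -n '1,2p;4p'
python3 -c "from h import *; avg(10)"
```

```text
time_s: 14.95
tcp_pos: [0.5269, 0.0359, 0.2541]
wrist_force: [-0.1, 0.0, 0.6]
time_s: 15.37
tcp_pos: [0.5269, 0.0359, 0.2486]
wrist_force: [-0.8, 0.1, -0.4]
F [ 0.09 -0.01 -0.32  0.02  0.04  0.01] sd [0.46 0.36 0.64 0.04 0.04 0.04]
shift [ 0.0002  0.0036 -0.004 ] turn [-0.0002  0.0005  0.0002] pos [0.5269 0.0359 0.2488] yang 81.54 F [-0.05 -0.37 -1.01] w 0.205 t 15.8667
```

```bash

python3 -m creep '[[0,0,0,0.003,0,0,0],[0,0,0,0.006,0,0,0],[0,0,0,0.009,0,0,0],[0,0,0,0.011,0,0,0],[0,0,0,0.011,0,0,0]]' |sed -n '1,2p;4p'
python3 -c "from h import *; avg(24)"
```

```text
time_s: 16.28
tcp_pos: [0.5269, 0.0359, 0.2453]
wrist_force: [-0.8, 0.3, -0.2]
F [-0.03  0.17 -0.07  0.02  0.06 -0.  ] sd [0.43 0.42 0.47 0.03 0.03 0.03]
shift [ 0.0003  0.0037 -0.0151] turn [-0.0003  0.0005  0.0002] pos [0.5269 0.0359 0.2455] yang 81.54 F [0.02 0.48 0.5 ] w 0.207 t 17.4833
```

```bash

python3 - <<'E'
from h import *
for n in("scene","top"):
    im=r.capture(n); x,y=(235,140) if n=="scene" else (215,165)
    cv2.imwrite(f"pics/{n}8.png",cv2.resize(im[y:y+110,x:x+110],None,fx=5,fy=5,interpolation=cv2.INTER_CUBIC))
E
```

```text
(no output)
```

View pics/scene8.png

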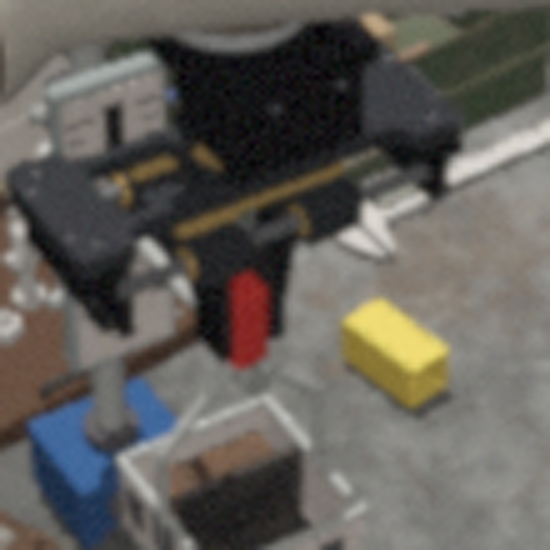

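The basket hangs level with both offcuts inside, and the wrist force is close to zero (−0.07 N), so the hook carries it all. I'll release gently.

```bash

python3 -m creep '[[0.21,0,0,0,0,0,0],[0.22,0,0,0,0,0,0],[0.24,0,0,0,0,0,0],[0.26,0,0,0,0,0,0],[0.28,0,0,0,0,0,0]]'
python3 -m creep '[[0.32,0,0,0,0,0,0],[0.36,0,0,0,0,0,0],[0.42,0,0,0,0,0,0],[0.5,0,0,0,0,0,0],[0.55,0,0,0,0,0,0]]'
python3 - <<'E'
from h import *
go([.527,.037,.33],81.5)
im=r.capture("scene"); cv2.imwrite(f"pics/s9.png",cv2.resize(im[140:250,235:345],None,fx=5,fy=5,interpolation=cv2.INTER_CUBIC))
E
```

```text
time_s: 18.0
tcp_pos: [0.527, 0.0359, 0.2455]
ee_rot: [[-0.989, 0.147, 0.002], [0.147, 0.989, -0.001], [-0.002, -0.001, -1.0]]
wrist_force: [-0.1, -0.1, -0.3]
gripper_width: 0.265
time_s: 18.42
tcp_pos: [0.527, 0.0359, 0.2455]
ee_rot: [[-0.989, 0.147, 0.002], [0.147, 0.989, -0.001], [-0.002, -0.001, -1.0]]
wrist_force: [0.2, 0.2, 0.8]
gripper_width: 0.484
shift [-1.000e-04  3.400e-03 -2.816e-01] turn [-0.0002  0.0006  0.0002] pos [0.527  0.0359 0.2455] yang 81.54 F [0.25 0.21 0.82] w 0.484 t 18.4167
```

View pics/s9.png

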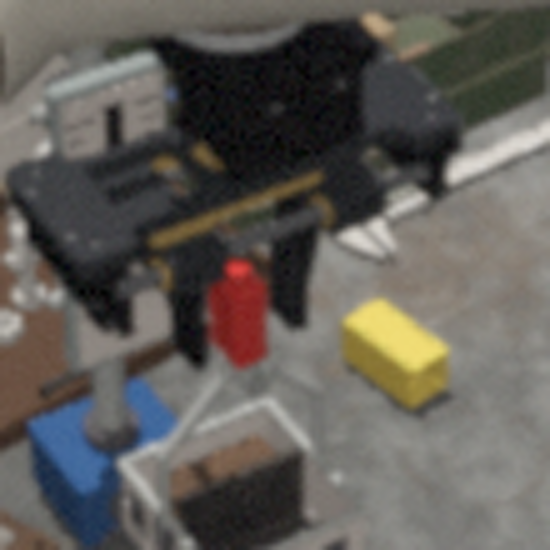

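Released: the basket hangs on the hook and leans slightly about x. I open the fingers fully and lift straight up.

```bash

python3 -m creep '[[1,0,0,0,0,0,0],[1,0,0,0,0,0,0],[1,0,0,0,0,0,0],[1,0,0,0,0,0,0],[1,0,0,0,0,0,0]]'
python3 -m creep '[[1,0,0,-0.03,0,0,0],[1,0,0,-0.08,0,0,0],[1,0,0,-0.13,0,0,0],[1,0,0,-0.18,0,0,0],[1,0,0,-0.24,0,0,0]]'
python3 -m creep '[[1,0,0,-0.07,0,0,0],[1,0,0,-0.14,0,0,0],[1,0,0,-0.21,0,0,0],[1,0,0,-0.24,0,0,0],[1,0,0,-0.24,0,0,0]]'
python3 - <<'E'
from h import *
go([.527,.037,.33],81.5)
im=r.capture("scene"); cv2.imwrite(f"pics/s10.png",cv2.resize(im[130:250,235:355],None,fx=5,fy=5,interpolation=cv2.INTER_CUBIC))
E
```

```text
time_s: 18.88
tcp_pos: [0.527, 0.0359, 0.2455]
ee_rot: [[-0.989, 0.147, 0.002], [0.147, 0.989, -0.001], [-0.002, -0.001, -1.0]]
wrist_force: [0.5, 0.2, -0.5]
gripper_width: 0.845
time_s: 19.3
tcp_pos: [0.5266, 0.0359, 0.3185]
ee_rot: [[-0.989, 0.147, 0.001], [0.147, 0.989, -0.001], [-0.001, -0.001, -1.0]]
wrist_force: [-0.2, -0.4, -0.1]
gripper_width: 0.996
time_s: 19.72
tcp_pos: [0.5273, 0.036, 0.3934]
ee_rot: [[-0.989, 0.147, 0.007], [0.147, 0.989, 0.0], [-0.007, 0.001, -1.0]]
wrist_force: [0.0, -0.1, -1.2]
gripper_width: 1.003
shift [0.0028 0.0028 0.2113] turn [0.0004 0.0021 0.0002] pos [0.5273 0.036  0.3934] yang 81.54 F [ 0.01 -0.08 -1.22] w 1.003 t 19.7167
```

View pics/s10.png

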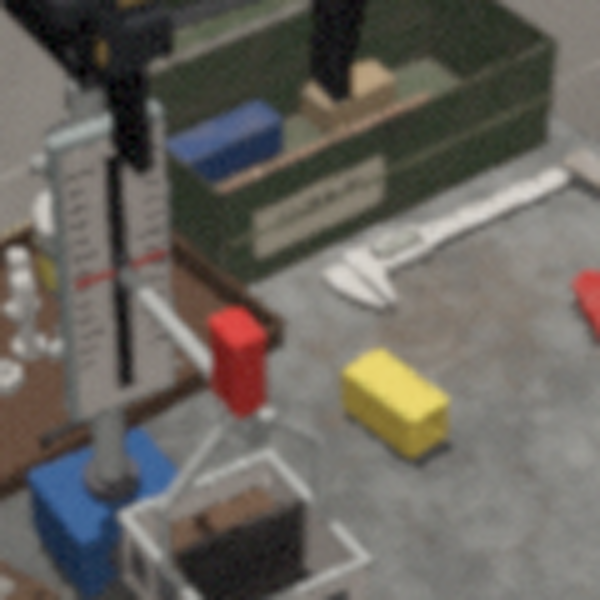

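The basket hangs on the hook with both offcuts in it, and the pointer is at about mid-scale. I'll back off a little, let it settle and check it is still.

```bash

python3 -m creep '[[1,0.05,0,-0.05,0,0,0],[1,0.13,0,-0.1,0,0,0],[1,0.22,0,-0.12,0,0,0],[1,0.31,0,-0.12,0,0,0],[1,0.4,0,-0.12,0,0,0]]' | head -2
for i in 1 2 3 4; do python3 -m creep '[[1,0,0,0,0,0,0],[1,0,0,0,0,0,0],[1,0,0,0,0,0,0],[1,0,0,0,0,0,0],[1,0,0,0,0,0,0]]' | head -1; done
python3 - <<'E'
from h import *
P=[]
for i in range(40):
    im=r.capture("scene").astype(int)
    m=(im[...,2]>120)&(im[...,1]<70)&(im[...,0]<80); y,x=np.nonzero(m[180:220,270:295]); P.append((x.mean()+270,y.mean()+180) if len(x) else (0,0))
P=np.array(P); print(P[::4].round(2),P.std(0).round(3)); print(r.sense()["time_s"])
for n in("scene","top"):
    im=r.capture(n); cv2.imwrite(f"pics/{n}11f.png",im)
im=cv2.imread("pics/scene11f.png");cv2.imwrite(f"pics/s11.png",cv2.resize(im[130:250,235:355],None,fx=5,fy=5,interpolation=cv2.INTER_CUBIC))
E
```

```text
time_s: 20.18
tcp_pos: [0.4064, 0.0537, 0.4253]
time_s: 20.6
time_s: 21.02
time_s: 21.43
time_s: 21.85
[[283.36 202.62]
 [283.35 202.55]
 [283.35 202.65]
 [283.39 202.8 ]
 [283.39 202.77]
 [283.32 202.64]
 [283.23 202.54]
 [283.3  202.66]
 [283.36 202.43]
 [283.29 202.44]] [0.06  0.107]
23.85
```

View pics/s11.png

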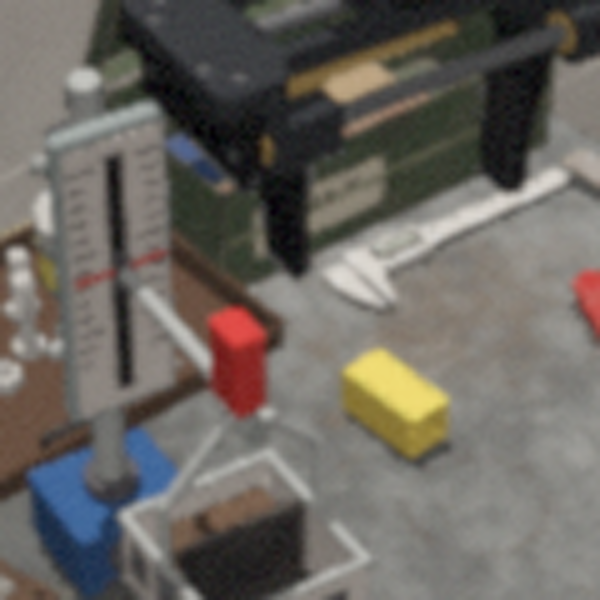

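View pics/top11f.png

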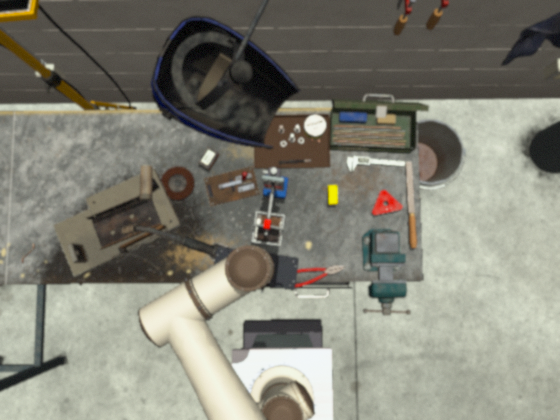

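The basket is still: the grip moved about 0.1 px over 2 s. It hangs from the hook, the gripper is clear of everything and the other things look unmoved. I'm handing the job in.

```bash
python3 -c "
from h import *
print(r.sense()['joint_velocities'].round(2)); print(r.finish_job())"
```

```text
[ 0.09  0.   -0.09 -0.09 -0.07 -0.08]
the job is handed in; nothing more can be done
None
```

The basket is hanging on the scale hook with both offcuts in it, and I handed the job in at about 24 s.

**Lowering:** I lifted the basket by its red grip, brought the bail in over the hook tip, and lowered it at about 18 mm/s or slower with the grip still held. The hook sank about 62 mm, well short of its end. That fits the 6.3–6.5 N (about 0.65 kg) I read at the wrist. Before I let go, the mean wrist force was −0.07 N vertically and no more than 0.2 N sideways.

**Last checks:**
- **Stillness:** the grip moved about 0.1 px over 2 s.
- **Gripper:** it was open and clear of everything.
- **Bystanders:** in the top view, those I could see looked unmoved by eye; I did not measure them.

**Not perfect:**
- **Tilt:** after release the basket settled with a slight lean of a few degrees towards +y, judged by eye.
- **Side force:** while part-loaded, a 1 mm sideways correction went too far and put about 5 N sideways on the bail; I relieved it before release.
- **Pointer speed:** I did not measure it directly. The lowering speed and the near-zero force at release suggest it stayed well under 7 cm/s.

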